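# Load two capped sample vials into the labeller's inclined feed tube

## Robot

A 7-joint arm with a two-finger parallel gripper is mounted at the origin on the work surface. World frame = base frame: x ahead of the robot, y to its left, z up, the work surface at z = 0. Lengths are in m, angles in rad, forces in N, time in s.
With the tool pointing down it reaches from about 0.425 to 0.925 m from the base axis. Payload 6.8 kg.
Tool frame: the origin (TCP) lies at the very end of the fingers, on their centre line; the grasp point (between the pads) lies 19 mm behind it; z points along the fingers, y is the line along which they close (so a half turn about z gives the same grasp; the last joint's range is limited). The gripper opens to 85 mm and grips with 20 to 120 N. Pads are 22 mm wide; open, the fingers measure 114 mm over their backs; the gripper's body (76 mm by 85 mm) begins 54 mm behind the grasp point. The pads swing forward as they close: fully open they stand 13 mm farther back than shut.
Start: joints at [0.995, 0.477, 0.022, 1.555, -0.011, 1.109, -0.083], TCP at [0.304, -0.602, 0.231] pointing down, gripper open.
Joint ranges: [-2.96, 2.96], [-0.34, 2.1], [-1.41, 1.46], [0.24, 2.44], [-1.37, 4.51], [0.17, 1.92], [-2.96, 2.96]. Speed limits (rad/s): [2.39, 2.39, 3.14, 3.14, 3.14, 3.14, 3.14].

## Interface

Orientations are given as a rotation vector (axis times angle).
In Python, from bench import monitor, optics, r gives the robot as it stands.
- The arm moves only by the shell command python3 -m crank 'ROWS' [OPENING] [FORCE]. ROWS is JSON, a list of rows, each a list of 2 entries, a list of its own where there are three numbers: the shift along the tool's x, y, z in cm, then the turn, a rotation vector about the tool's x, y, z in rad. A call has 1 to 5 rows; each row shifts and turns the commanded pose from where the row before left it, along the tool's axes as they then stand; what a row does not reach is not made up. A row lasts 1/10 s, in which the tool goes at most 50 mm and 8.59 degrees, less where a joint would pass 70% of its speed; a pose out of reach is approached as far as the arm can. A call is refused whole if a number of a shift passes 5 or a number of a turn 0.15, either way. A call with a gripper value outside its range is refused whole. OPENING is the finger opening in cm, from 0 to 8.54, set as the call begins (- or left out, the last holds). The fingers move at their own pace and stop on an object; FORCE is the grip in N (left out, the last holds). Time passes only in rows, so rows that do not move let the fingers close. It gives the time, the measured TCP pose, the force, the opening and the grip force at its end, in the units of the state.
- monitor.get_obs(): the state, without advancing time (a new reading comes with each control period).
- optics.grab_frame(name): name is "scene" or "side" or "wrist"; returns (picture, depth): 400x640x3 uint8, red, green, blue; 400x640 float32, m along the optical axis (not along the pixel's ray), 0 where there is no reading.
- optics.camera_model(name): a dict with "vertical_fov" (degrees; the focal length in pixels is half the picture's height over the tangent of half this angle, whatever the lens; pixels are square), "cx", "cy" (the principal point, pixels), "R" (3x3) and "t" (3): a world point X has camera coordinates R X + t; the wrist camera has in their place "hand_eye" (4x4, takes a point from camera to tool coordinates, whose origin is the TCP and whose axes are the flange's). Camera axes: x right, y down, z forward; pixel columns grow to the right and rows downward; lengths in m; the calibration is good to about 2 mm. A picture is of the moment at which its call begins: read the wrist's pose just before it. camera_model takes no time and is no camera call.
- r.hand_in(): hands the job in; it is judged then, once.
The state is a dict: "clock": time; "joints": joint angles; "qvel": joint speeds; "tau": joint torques, N m; "tcp_pos": TCP position; "orientation": TCP orientation; "contact_force": force on the tool from outside, world axes, zero at the start; "moment": the same for the moment, N m; "grip_width": finger opening in m; "gripper_force": force on a finger pad.
Only numpy, scipy, OpenCV 4.12 (cv2) and the standard library are available. Lean on these libraries where they do the work, as an engineer would, in place of code of your own. Each camera call takes 0.05 s, during which the arm holds its last target. There are 200 camera calls.

## Task

Load the tube labeller: feed the orange-capped vial into its inclined clear feed tube first, cap outwards, then feed the purple-capped one in behind it so that it pushes the orange one deeper. Press the purple vial in until the stack is fully home, with the plunger at the bottom of its travel and only the end of the purple cap standing out of the tube. Leave the blue-capped vial in its rack and do not disturb the specimen pot or the marker.

Things in the scene. Friction and masses are not known exactly. Their poses are not given: they have to be found in the camera images.
- orange_center (a point): orange-capped clear vial, loose, 75 mm long, body 16 mm across (foot tapers to 9 mm over the last 5 mm), solid cap 17 mm across over the top 22 mm, flat top; about 22 g. The point is on its axis half-way up, 37.5 mm below the cap's top; z runs along the vial towards the cap. Starts upright in one of the rack's three holes
- purple_center (a point): purple-capped vial, otherwise the same as the orange one, point and axes alike; in another hole of the rack
- blue_center (a point): blue-capped vial, the same again, in the remaining hole; it stays there
- rack: white foam rack, fixed, 90 (x) x 200 (y) x 40 mm high; origin at the centre of its underside. Three holes 19 mm wide, 30 mm deep along its y axis at y = -60, 0, +60 mm; which vial is in which varies. The vials stand 45 mm out of it (feet 10 mm, cap tops 85 mm above the table). The other grey dots are only marks
- tube_rim (a point): centre of the open rim of the clear feed tube, 200 mm above the table. z points out along the tube, leaning 30 degrees from vertical with the mouth on the robot's side; y is level. Rim 39 mm across outside; an 8 mm deep funnel narrows from about 32 mm to the 20 mm bore; tube 27 mm across outside. The closed end is 170 mm below the rim along the axis
- plunger (a joint): red disc 18 mm across sliding in the tube; it stays where left, and takes about 4 N to push deeper (no spring). Value in m: 0 with its face 20 mm below the rim, growing deeper, 0.120 at its end stop (face 140 mm below the rim). Starts at 0 to 0.03. With both vials in and the plunger at its stop, the purple cap's top stands 10 mm out of the rim
- feeder: the labeller, fixed: origin on the table straight below the tube's rim; x points away from the mouth towards its white housing, which occupies x = 115 to 295 mm, y = -75 to +75 mm and is 92 mm high. An aluminium foot (x = 5 to 115 mm, 90 mm wide, 10 mm high) and a narrow post stand under the tube
- pot_center (a point): specimen pot with white lid, 44 mm in diameter, 55 mm high, loose bystander; point at its centre
- marker_center (a point): marker pen, black with green cap, 120 mm long, 14 mm thick, lying on the table, loose bystander; point at its centre, x along it

How it is judged:
On the way, in this order (a step that is already met when the one before it is completed fails the run):
1. the orange vial stands in the feed tube, cap outwards, while the purple one is still outside (x of orange_center in the frame of tube_rim between -0.006 and 0.006 m and y of orange_center in the frame of tube_rim between -0.006 and 0.006 m and z of orange_center in the frame of tube_rim between -0.12 and 0.022 m and angle between orange_center's own z axis and vertical below 0.8 rad and distance between purple_center and tube_rim above 0.08 m), for 0.2 s.
2. the purple vial is in the tube behind it and has pushed the orange one deeper (x of orange_center in the frame of tube_rim between -0.006 and 0.006 m and y of orange_center in the frame of tube_rim between -0.006 and 0.006 m and z of orange_center in the frame of tube_rim between -0.12 and -0.055 m and angle between each of orange_center, purple_center's own z axis and vertical below 0.8 rad and x of purple_center in the frame of tube_rim between -0.006 and 0.006 m and y of purple_center in the frame of tube_rim between -0.006 and 0.006 m and z of purple_center in the frame of tube_rim between -0.04 and 0.025 m), for 0.1 s.
At the end, for the whole second after the job is handed in: Plunger within 5 mm of its end stop; orange centre 96 to 108 mm and purple centre 20 to 34 mm below the rim along the tube, each within 6 mm of the tube axis in x and y, caps outwards, at rest. Blue vial within 10 mm of its start; pot and marker moved less than 20 mm (value of joint plunger above 0.115 m and x of orange_center in the frame of tube_rim between -0.006 and 0.006 m and y of orange_center in the frame of tube_rim between -0.006 and 0.006 m and z of orange_center in the frame of tube_rim between -0.108 and -0.096 m and angle between each of orange_center, purple_center's own z axis and vertical below 0.8 rad and x of purple_center in the frame of tube_rim between -0.006 and 0.006 m and y of purple_center in the frame of tube_rim between -0.006 and 0.006 m and z of purple_center in the frame of tube_rim between -0.034 and -0.02 m and linear speed of each of orange_vial, purple_vial below 0.02 m/s and distance of blue_center from where it was at the start of the episode below 0.01 m and distance of each of pot_center, marker_center from where it was at the start of the episode below 0.02 m); the robot touches nothing.
It fails at once if the blue vial is pulled from its place (more than 15 mm) (distance of blue_center from where it was at the start of the episode above 0.015 m).
It fails at once if the specimen pot is displaced more than 20 mm (distance of pot_center from where it was at the start of the episode above 0.02 m).
It fails at once if the marker is displaced more than 20 mm (distance of marker_center from where it was at the start of the episode above 0.02 m).
It also fails if it takes over 61 s, if anything falls off the work surface, if the arm or the gripper's body presses on something with over 40 N, if the wrist force passes 120 N, or if a joint passes its speed limit or range.

## Working session

There is one attempt and no reset: what is moved stays moved. The work goes in short steps, Python scripts to look and compute and a shell command to move; the robot and the scene stay as the last step left them, time stands still between calls to the robot, and variables do not carry over. Pictures are saved under pics/ and viewed, at most 11 in all, crops included, and the job is handed in when it is done.

```bash
mkdir -p pics; ls; python3 - <<'E'
from bench import monitor, optics, r
import cv2
o=monitor.get_obs();print({k:o[k] for k in("clock","tcp_pos","orientation","grip_width")})
for n in("scene","side"):
    p,d=optics.grab_frame(n);cv2.imwrite(f"pics/{n}0.png",p[:,:,::-1]);import numpy as np;np.savez(f"{n}0.npz",p=p,d=d)
    print(n,optics.camera_model(n))
print(optics.camera_model("wrist"))
E
```

```text
pics
{'clock': 0.0, 'tcp_pos': array([ 0.30406089, -0.60196584,  0.23032562]), 'orientation': array([-3.05436615e+00, -7.27723138e-01,  8.99672119e-04]), 'grip_width': 0.08556156378592768}
scene {'vertical_fov': 43.14493307034517, 'cx': 320.83046344341597, 'cy': 203.49810337511573, 'R': array([[ 0.02839067,  0.99945763,  0.01668606],
       [ 0.65064621, -0.00580472, -0.75935882],
       [-0.7588501 ,  0.03241543, -0.65045811]]), 't': array([ 0.04314494, -0.24909412,  1.35617994])}
side {'vertical_fov': 57.762497148811725, 'cx': 321.97750564950684, 'cy': 201.1759102334606, 'R': array([[ 0.92007782, -0.39171901, -0.00361014],
       [-0.30609027, -0.71313892, -0.63066761],
       [ 0.24446996,  0.5813683 , -0.77604467]]), 't': array([-0.52616974,  0.2065492 ,  0.78898512])}
{'vertical_fov': 65.76724734664539, 'cx': 319.32223771349925, 'cy': 204.38498018043737, 'hand_eye': array([[-7.40630344e-04, -9.61106236e-01, -2.76177940e-01,
         6.94507263e-02],
       [ 9.99999630e-01, -8.32795850e-04,  2.16437324e-04,
        -1.04300650e-03],
       [-4.38019104e-04, -2.76177678e-01,  9.61106497e-01,
        -1.42570487e-01],
       [ 0.00000000e+00,  0.00000000e+00,  0.00000000e+00,
         1.00000000e+00]])}
```

View pics/scene0.png

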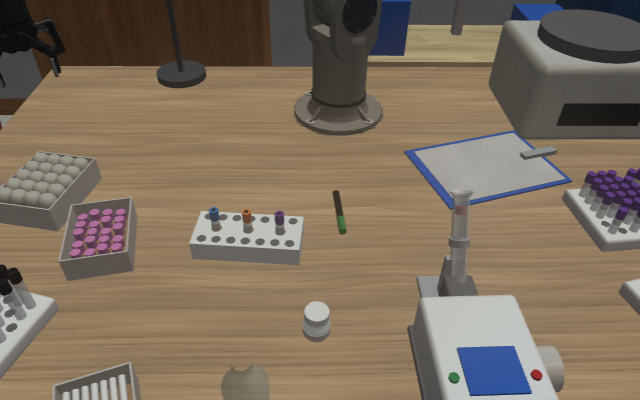

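View pics/side0.png

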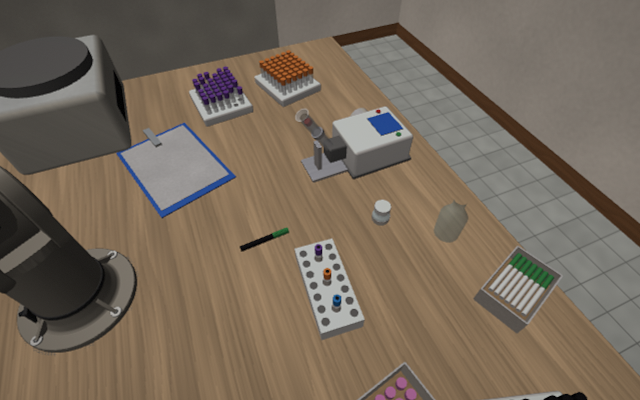

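The scene picture shows the blue, orange and purple caps at about (214,214), (247,216) and (279,218). The tube rim is at (461,193), the marker at (340,212), the pot at (317,318) and the housing at (475,345). In the side picture the rim is at (303,117) and the purple, orange and blue caps are at (319,250), (327,273) and (337,299).

```bash
cat > h.py <<'E'
from bench import monitor, optics, r
import numpy as np, cv2
from scipy.spatial.transform import Rotation as Rn
def cam(n,obs=None):
    m=optics.camera_model(n); f=200/np.tan(np.radians(m["vertical_fov"]/2))
    if n=="wrist":
        T=np.eye(4);T[:3,:3]=Rn.from_rotvec(obs["orientation"]).as_matrix();T[:3,3]=obs["tcp_pos"]
        W=T@m["hand_eye"]; R=W[:3,:3]; c=W[:3,3]
    else: R=np.array(m["R"]).T; c=-R@m["t"]
    return f,m["cx"],m["cy"],R,c
def ray(C,u,v):
    f,cx,cy,R,c=C; d=R@np.array([(u-cx)/f,(v-cy)/f,1.]); return c,d/np.linalg.norm(d)
def onz(C,u,v,z):
    c,d=ray(C,u,v); return c+d*(z-c[2])/d[2]
def proj(C,X):
    f,cx,cy,R,c=C; q=R.T@(np.asarray(X)-c); return np.array([cx+f*q[0]/q[2],cy+f*q[1]/q[2]])
def tri(rays):
    A=np.zeros((3,3));b=np.zeros(3)
    for c,d in rays:
        P=np.eye(3)-np.outer(d,d);A+=P;b+=P@c
    X=np.linalg.solve(A,b); return X,[float(np.linalg.norm((np.eye(3)-np.outer(d,d))@(X-c))) for c,d in rays]
def blob(p,lo,hi,box):
    h=cv2.cvtColor(p,cv2.COLOR_RGB2HSV); m=cv2.inRange(h,lo,hi); k=np.zeros_like(m); x0,y0,x1,y1=box; k[y0:y1,x0:x1]=m[y0:y1,x0:x1]
    n,l,s,c=cv2.connectedComponentsWithStats(k); i=1+np.argmax(s[1:,4]) if n>1 else 0
    return c[i],s[i],(l==i)
E
cat > a.py <<'E'
from h import *
S={n:np.load(n+"0.npz") for n in("scene","side")};C={n:cam(n) for n in S}
hs={"orange":(5,20),"purple":(122,145),"blue":(100,118)}
bx={"scene":(190,195,300,235),"side":(300,235,355,315)}
for k,(a,b) in hs.items():
    R=[]
    for n in S:
        c,s,_=blob(S[n]["p"],(a,80,40),(b,255,255),bx[n]);R.append(ray(C[n],*c));print(k,n,c.round(1),s)
    print(k,tri(R))
X,e=tri([ray(C["scene"],461,193),ray(C["side"],303,117)]);print("rim",X,e)
print("rim z.2",onz(C["scene"],461,193,.2),onz(C["side"],303,117,.2))
# red plunger, housing screen, top
for n,b in(("scene",(440,180,480,290)),("side",(290,105,345,165))):
    c,s,_=blob(S[n]["p"],(0,110,60),(6,255,255),b);print("red",n,c,s)
for n,b in(("scene",(440,330,540,400)),("side",(360,105,410,140))):
    c,s,m=blob(S[n]["p"],(105,120,80),(125,255,255),b)
    P=np.array([onz(C[n],u,v,.092)[:2] for v,u in np.argwhere(m)],np.float32)
    print("screen",n,cv2.minAreaRect(P))
print("pot",onz(C["scene"],317,308,.055),"marker",onz(C["scene"],336,193,.007),onz(C["scene"],343,231,.007))
for n in S:
    x0,y0,x1,y1={"scene":(400,170,520,310),"side":(280,90,370,180)}[n]
    im=cv2.resize(S[n]["p"][y0:y1,x0:x1,::-1],None,fx=4,fy=4,interpolation=cv2.INTER_CUBIC);S2=im if n=="scene" else S2
    last=im
h=560;cv2.imwrite("pics/crop.png",np.hstack([S2[:360,:400],last[:360,:360]]))
E
python3 a.py
```

```text
orange scene [243.7 204.9] [ 190  195  110   40 2126]
orange side [338.2 250.2] [300 235  55  57 908]
orange (array([ 0.52983306, -0.18878086,  0.12708958]), [0.004169965041029694, 0.00416996504102977])
purple scene [278.9 213.5] [275 211   9   6  27]
purple side [318.  249.6] [315 245   7  10  54]
purple (array([ 0.50272852, -0.13706462,  0.07793444]), [0.002516035815413177, 0.002516035815413214])
blue scene [214.5 212.1] [209 207  10  13  58]
blue side [336.5 300. ] [333 295   8  11  75]
blue (array([ 0.49279972, -0.25472243,  0.07440046]), [0.0018358650010817893, 0.001835865001081852])
rim [0.58708979 0.15412647 0.19296986] [0.0025849915986544047, 0.0025849915986543123]
rim z.2 [0.59270515 0.15326359 0.2       ] [0.58411511 0.14167476 0.2       ]
red scene [319.5 199.5] [     0      0    640    400 256000]
red side [305.5 119.5] [305 119   2   2   2]
screen scene ((0.8297252655029297, 0.1599608063697815), (0.06988892704248428, 0.07896160334348679), 0.9845698475837708)
screen side ((0.8295234441757202, 0.15817488729953766), (0.06822124868631363, 0.07841577380895615), 1.3358590602874756)
pot [ 0.69699357 -0.06986494  0.055     ] marker [ 0.35635861 -0.02098757  0.007     ] [ 0.47375689 -0.01325746  0.007     ]
```

View pics/crop.png

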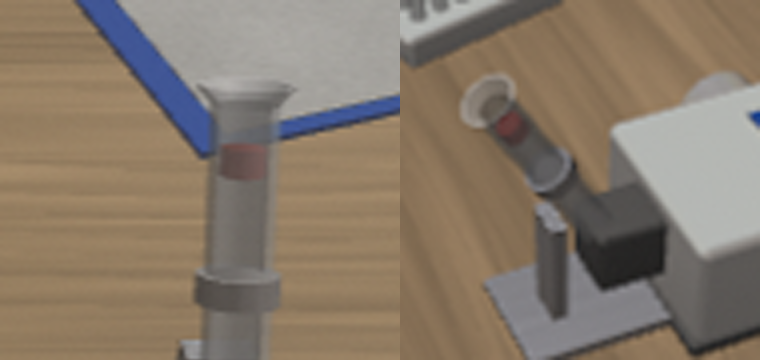

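The crop shows the rim centred at about (461.5,192.5) in the scene view and (302,115) in the side view. The red plunger disc sits just below the rim, so it is near the start of its travel. The feeder is turned about 1°. Next I turn the tool so that its x lies along world x and move above the orange vial.

```bash
python3 -m crank '[[[0,0,0],[0,0,0.15]],[[0,0,0],[0,0,0.15]],[[0,0,0],[0,0,0.15]],[[0,0,0],[0,0,0.02]]]' 4.5 40
python3 -m crank '[[[1.9,-4,0],[0,0,0]],[[1.9,-4,0],[0,0,0]],[[1.9,-4,0],[0,0,0]],[[1.9,-4,0],[0,0,0]],[[1.9,-4,0],[0,0,0]]]'
python3 -m crank '[[[1.9,-4,0],[0,0,0]],[[1.9,-4,0],[0,0,0]],[[1.9,-4,0],[0,0,0]],[[1.9,-4,0],[0,0,0]],[[1.9,-4,0],[0,0,0]]]'
python3 -m crank '[[[0,0,0],[0,0,0]],[[0,0,0],[0,0,0]],[[0,0,0],[0,0,0]]]'
python3 - <<'E'
from h import *
o=monitor.get_obs();p,d=optics.grab_frame("wrist");C=cam("wrist",o);cv2.imwrite("pics/w1.png",p[:,:,::-1])
np.savez("w1.npz",p=p,d=d);print(o["tcp_pos"],o["orientation"],o["clock"],o["contact_force"])
print([proj(C,(x,y,.085)).round() for x,y in((.498,-.196),(.5027,-.137),(.493,-.255))])
E
```

```text
clock: 0.5
tcp_pos: [0.3043, -0.6021, 0.2307]
orientation: [-3.141, 0.007, 0.001]
contact_force: [-0.3, 0.1, 0.4]
grip_width: 0.045
gripper_force: 0.0
clock: 1.0
tcp_pos: [0.4003, -0.4009, 0.2312]
orientation: [-3.142, -0.002, 0.0]
contact_force: [0.5, -0.0, -0.1]
grip_width: 0.0451
gripper_force: 0.0
clock: 1.5
tcp_pos: [0.4956, -0.2013, 0.2314]
orientation: [3.141, 0.002, 0.0]
contact_force: [1.3, -0.4, -0.7]
grip_width: 0.0451
gripper_force: 0.0
clock: 1.8
tcp_pos: [0.4946, -0.2042, 0.2312]
orientation: [3.141, -0.003, -0.001]
contact_force: [-0.6, 0.1, 0.1]
grip_width: 0.0452
gripper_force: 0.0
[ 0.49456715 -0.20416427  0.23115657] [ 3.14100482e+00 -3.49434462e-03 -1.04209452e-03] 1.8 [-0.5553503   0.06857017  0.08013051]
[array([311., 187.]), array([249., 182.]), array([373., 192.])]
```

View pics/w1.png

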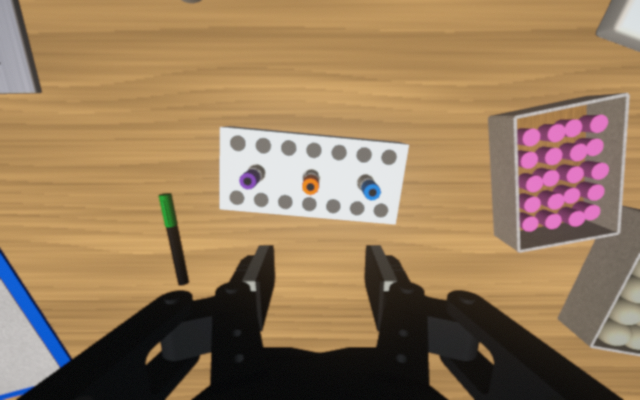

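The wrist view shows the purple cap at (248,180), orange at (311,186) and blue at (372,191), all within a few pixels of the prediction. The rack is turned about 5°.

```bash
python3 - <<'E'
from h import *
z=np.load("w1.npz");o=monitor.get_obs();C=cam("wrist",o);P=[]
print(o["tcp_pos"])
for k,a,b,bx in(("purple",120,150,(235,165,265,195)),("orange",5,18,(298,170,325,200)),("blue",100,118,(358,175,385,203))):
    c,s,m=blob(z["p"],(a,120,60),(b,255,255),bx)
    # cap's top disc = lower end of blob; radius from focal/dist
    (u,v),rad=cv2.minEnclosingCircle(np.argwhere(m)[:,::-1].astype(np.float32))
    dep=np.median(z["d"][m]);X=onz(C,u,v,.078);P.append(X)
    print(k,c.round(1),s,(u,v,rad),dep,X)
d=P[0]-P[2];print("yaw",np.degrees(np.arctan2(-d[0],d[1])),np.linalg.norm(d[:2]),(P[0]+P[2])/2)
C2=[cam(n) for n in("scene","side")];print("rim",tri([ray(C2[0],461.5,192.5),ray(C2[1],302,115)]))
E
```

```text
[ 0.49447718 -0.20448206  0.23116887]
purple [248.1 180. ] [240 173  16  15 134] (247.6999969482422, 180.5, 7.716319561004639) 0.29381788 [ 0.50300047 -0.13432155  0.078     ]
orange [310.2 184.6] [303 176  16  19 208] (310.0, 184.9166717529297, 9.13830852508545) 0.29554576 [ 0.49834456 -0.19488067  0.078     ]
blue [370.9 190.8] [363 183  17  17 194] (370.5, 191.0, 9.013978004455566) 0.2971552 [ 0.49197682 -0.2542467   0.078     ]
yaw -5.251933717292227 0.12043073883791186 [ 0.49748865 -0.19428412  0.078     ]
rim (array([0.58658546, 0.15604767, 0.19547568]), [0.0005196474614838049, 0.0005196474614836734])
```

```bash
python3 -m crank '[[[0.3,-1,4],[0,0,0]],[[0,0,4],[0,0,0]],[[0,0,4],[0,0,0]],[[0,0,3.6],[0,0,0]],[[0,0,2],[0,0,0]]]'
python3 -m crank '[[[0,0,0],[0,0,0]],[[0,0,0],[0,0,0]]]'
python3 -m crank '[[[0,0,0],[0,0,0]],[[0,0,0],[0,0,0]],[[0,0,0],[0,0,0]],[[0,0,0],[0,0,0]],[[0,0,0],[0,0,0]]]' 1 30
```

```text
clock: 2.35
tcp_pos: [0.4959, -0.1941, 0.0525]
orientation: [-3.141, 0.006, 0.006]
contact_force: [-0.1, -0.6, -0.8]
grip_width: 0.045
gripper_force: 0.0
clock: 2.55
tcp_pos: [0.4981, -0.1941, 0.0556]
orientation: [3.141, -0.006, -0.0]
contact_force: [0.2, -0.1, -0.0]
grip_width: 0.0451
gripper_force: 0.0
clock: 3.05
tcp_pos: [0.4995, -0.1935, 0.0568]
orientation: [3.141, -0.004, 0.005]
contact_force: [-0.4, 0.3, 7.3]
grip_width: 0.016
gripper_force: 29.4
```

```bash
python3 -m crank '[[[0,0,-3],[0,0,0]],[[0,0,-4.5],[0,0,0]],[[0,0,-4.5],[0,0,0]],[[0,0,-4.5],[0,0,0]],[[0,0,-4.5],[0,0,0]]]'
python3 -m crank '[[[0,0,-3.5],[0,0,0]],[[0.5,-3,0],[0,0,-0.02]],[[0.6,-4.5,0],[0,0,0]],[[0.6,-4.5,0],[0,0,0]],[[0.6,-4.5,0],[0,0,0]]]'
python3 -m crank '[[[0.6,-4.5,0],[0,0,0]],[[0.6,-4.5,0],[0,0,0]],[[0.6,-4.5,0],[0,0,0]],[[0.6,-3,0],[0,0,0]],[[0.4,-1.8,0],[0,0,0]]]'
python3 -m crank '[[[0,0,0],[0,0.15,0]],[[0,0,0],[0,0.15,0]],[[0,0,0],[0,0.15,0]],[[0,0,0],[0,0.0736,0]],[[0,0,0],[0,0,0]]]'
python3 -m crank '[[[0,0,0],[0,0,0]],[[0,0,0],[0,0,0]],[[0,0,0],[0,0,0]]]'
python3 - <<'E'
from h import *
o=monitor.get_obs();p,d=optics.grab_frame("wrist");C=cam("wrist",o);cv2.imwrite("pics/w2.png",p[:,:,::-1])
np.savez("w2.npz",p=p,d=d,t=o["tcp_pos"],o=o["orientation"]);R=Rn.from_rotvec(o["orientation"]).as_matrix();print(o["tcp_pos"],R.round(3),o["clock"],o["joints"].round(2))
print("rim at",proj(C,(.587,.155,.2)),"foot",proj(C,o["tcp_pos"]+.045*R[:,2]))
E
```

```text
clock: 3.55
tcp_pos: [0.4978, -0.1927, 0.2676]
orientation: [3.141, -0.003, 0.001]
contact_force: [1.1, -0.3, -0.9]
grip_width: 0.016
gripper_force: 29.6
clock: 4.05
tcp_pos: [0.5187, -0.0261, 0.3009]
orientation: [3.141, 0.027, 0.001]
contact_force: [1.0, 0.0, -0.7]
grip_width: 0.0162
gripper_force: 29.6
clock: 4.55
tcp_pos: [0.5431, 0.1595, 0.3007]
orientation: [-3.14, -0.034, -0.001]
contact_force: [-0.0, 0.3, 0.0]
grip_width: 0.0156
gripper_force: 29.6
clock: 5.05
tcp_pos: [0.541, 0.1555, 0.2995]
orientation: [-3.032, -0.031, -0.811]
contact_force: [-0.3, -0.2, -0.7]
grip_width: 0.016
gripper_force: 29.6
clock: 5.35
tcp_pos: [0.5448, 0.1558, 0.3008]
orientation: [-3.03, -0.025, -0.811]
contact_force: [0.3, 0.3, 0.5]
grip_width: 0.0164
gripper_force: 29.6
[0.54481356 0.15577474 0.30077228] [[ 0.866  0.017  0.5  ]
 [ 0.014 -1.     0.009]
 [ 0.5   -0.001 -0.866]] 5.35 [-0.22  0.02 -0.32  2.09  0.46  0.61 -2.41]
rim at [321.7279936  216.53348243] foot [320.14434602 226.94697036]
```

View pics/w2.png

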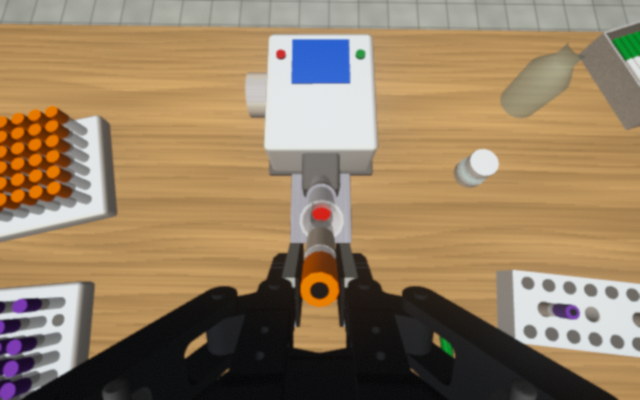

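```bash
python3 - <<'E'
from h import *
z=np.load("w2.npz");C=cam("wrist",dict(tcp_pos=z["t"],orientation=z["o"]))
g=cv2.cvtColor(z["p"],cv2.COLOR_RGB2GRAY)
print("housing front rows",g[138:160,330].tolist(),g[138:160,360].tolist())
for v in(148,149,150,151,152):print(v,onz(C,320,v,.092))
for u,v in((321.5,214),(321.5,216),(321.5,218)):print(onz(C,u,v,.2))
c=cv2.resize(z["p"][180:300,260:380,::-1],None,fx=5,fy=5,interpolation=cv2.INTER_CUBIC);cv2.imwrite("pics/c2.png",c)
E
```

```text
housing front rows [231, 231, 231, 231, 231, 231, 231, 231, 231, 229, 221, 202, 178, 156, 140, 123, 116, 115, 115, 114, 115, 115] [231, 231, 231, 231, 230, 231, 231, 231, 230, 229, 220, 201, 175, 155, 145, 144, 142, 143, 142, 140, 138, 138]
148 [0.69900357 0.15803949 0.092     ]
149 [0.69762129 0.15801828 0.092     ]
150 [0.69624133 0.15799711 0.092     ]
151 [0.69486369 0.15797597 0.092     ]
152 [0.69348835 0.15795487 0.092     ]
[0.58921354 0.15522649 0.2       ]
[0.58746295 0.15520168 0.2       ]
[0.58571792 0.15517695 0.2       ]
```

View pics/c2.png

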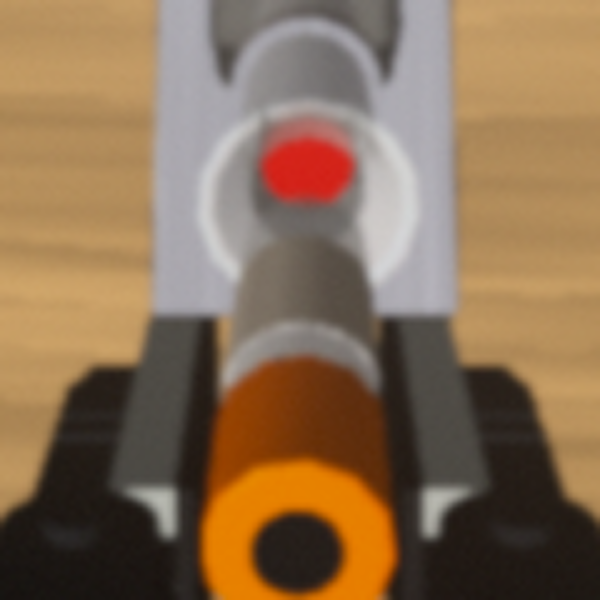

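The rim is centred at about (321.5,220), which puts it near (0.585, 0.155, 0.2). The vial hangs straight in the grip. I shift it onto the axis and feed it in.

```bash
python3 -m crank '[[[-1.5,0.1,0],[0,0,0]],[[0,0,2.5],[0,0,0]],[[0,0,2.5],[0,0,0]],[[0,0,0.5],[0,0,0]],[[0,0,0],[0,0,0]]]'
python3 -m crank '[[[0,0,0.5],[0,0,0]],[[0,0,0.5],[0,0,0]],[[0,0,0.5],[0,0,0]],[[0,0,0.5],[0,0,0]],[[0,0,0],[0,0,0]]]'
python3 - <<'E'
from h import *
o=monitor.get_obs();R=Rn.from_rotvec(o["orientation"]).as_matrix();q=R.T@(o["tcp_pos"]-np.array([.586,.155,.2]));print((q*1000).round(1),R.T@o["contact_force"])
p,d=optics.grab_frame("wrist");cv2.imwrite("pics/w3.png",cv2.resize(p[170:320,250:390,::-1],None,fx=4,fy=4,interpolation=cv2.INTER_CUBIC))
E
```

```text
clock: 5.9
tcp_pos: [0.5583, 0.1548, 0.2443]
orientation: [-3.032, -0.026, -0.809]
contact_force: [-0.0, 0.1, -0.4]
grip_width: 0.0161
gripper_force: 29.6
clock: 6.4
tcp_pos: [0.5682, 0.1551, 0.2272]
orientation: [-3.031, -0.027, -0.811]
contact_force: [-1.1, 0.5, 0.3]
grip_width: 0.016
gripper_force: 29.6
[ -1.9  -0.4 -32.5] [-0.78918845 -0.52769251 -0.82087434]
```

View pics/w3.png

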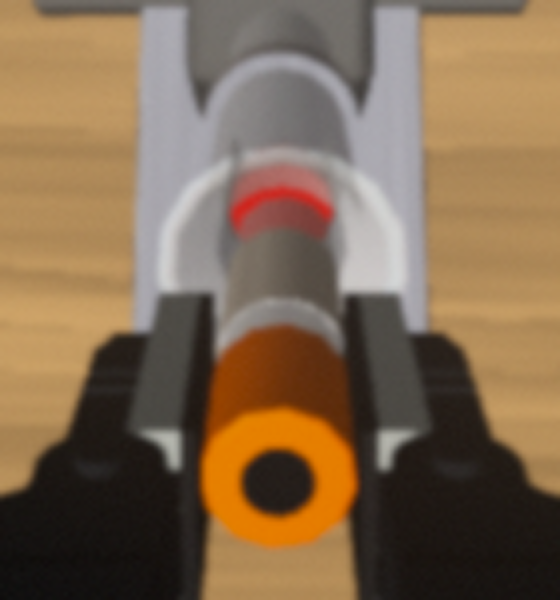

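The vial is centred in the funnel with its foot inside, just short of the plunger. I keep feeding.

```bash
python3 -m crank '[[[0,0,0.5],[0,0,0]],[[0,0,0.5],[0,0,0]],[[0,0,0.5],[0,0,0]],[[0,0,0.4],[0,0,0]],[[0,0,0],[0,0,0]]]'
python3 -m crank '[[[0,0,0.4],[0,0,0]],[[0,0,0.4],[0,0,0]],[[0,0,0.1],[0,0,0]],[[0,0,0],[0,0,0]],[[0,0,0],[0,0,0]]]'
```

```text
clock: 6.95
tcp_pos: [0.5778, 0.1554, 0.2108]
orientation: [-3.03, -0.027, -0.811]
contact_force: [-0.1, -0.2, -0.4]
grip_width: 0.0161
gripper_force: 29.7
clock: 7.45
tcp_pos: [0.5821, 0.1554, 0.2034]
orientation: [-3.03, -0.027, -0.811]
contact_force: [-0.5, -0.6, -0.3]
grip_width: 0.0165
gripper_force: 29.7
```

```bash
python3 -m crank '[[[0,0,0],[0,0,0]],[[0,0,0],[0,0,0]],[[0,0,0],[0,0,0]]]' 3.5
python3 -m crank '[[[0,0,-2],[0,0,0]],[[0,0,-3],[0,0,0]],[[0,0,0],[0,0,0]],[[0,0,0],[0,0,0]],[[0,0,0],[0,0,0]]]'
python3 -m crank '[[[0,0,0],[0,0,0]],[[0,0,0],[0,0,0]],[[0,0,0],[0,0,0]]]' 0
python3 - <<'E'
from h import *
o=monitor.get_obs();p,d=optics.grab_frame("wrist");C=cam("wrist",o);R=Rn.from_rotvec(o["orientation"]).as_matrix()
c,s,m=blob(p,(5,120,60),(18,255,255),(270,150,370,330));print(c,s,"depth",np.median(d[m]),o["tcp_pos"])
rim=np.array([.586,.155,.2])
for k in(0,.01,.02,.03,.04):print(k,proj(C,rim-k*R[:,2]))
cv2.imwrite("pics/w4.png",cv2.resize(p[150:320,220:420,::-1],None,fx=3,fy=3,interpolation=cv2.INTER_CUBIC))
E
```

```text
clock: 7.75
tcp_pos: [0.5823, 0.1555, 0.2037]
orientation: [-3.03, -0.027, -0.812]
contact_force: [0.8, 0.6, 0.7]
grip_width: 0.0349
gripper_force: 0.0
clock: 8.25
tcp_pos: [0.5572, 0.1547, 0.2462]
orientation: [-3.031, -0.026, -0.811]
contact_force: [0.5, 0.2, 0.3]
grip_width: 0.035
gripper_force: 0.0
clock: 8.55
tcp_pos: [0.5572, 0.155, 0.2463]
orientation: [-3.031, -0.027, -0.811]
contact_force: [-0.4, 0.3, -0.5]
grip_width: 0.0003
gripper_force: 0.0
[352.6314444  236.77631018] [ 308  172   62  123 2347] depth 0.40117362 [0.55717739 0.15498903 0.24628903]
0 [320.82666228 219.47315001]
0.01 [320.90486232 224.49360928]
0.02 [320.99099945 230.02363231]
0.03 [321.08634669 236.14494577]
0.04 [321.19246462 242.95774045]
```

View pics/w4.png

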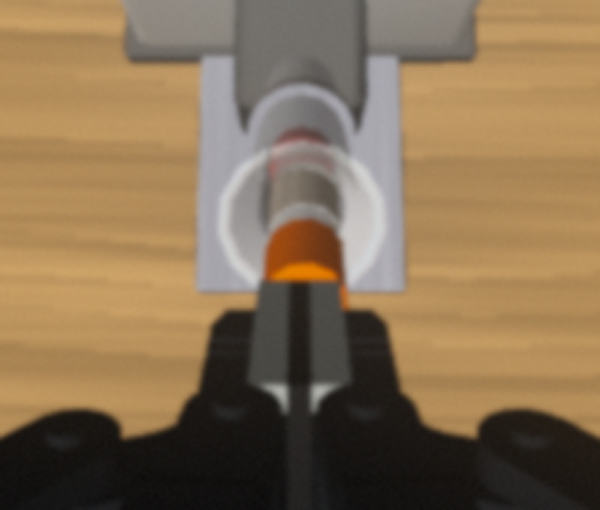

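The orange vial is in the tube with its cap about 25 mm out of the rim. The closed fingers are in line above it, so I push it flush.

```bash
python3 -m crank '[[[0.15,0,1.5],[0,0,0]],[[0,0,0.6],[0,0,0]],[[0,0,0.6],[0,0,0]],[[0,0,0.6],[0,0,0]],[[0,0,0.5],[0,0,0]]]' 0 60
python3 -m crank '[[[0,0,0.5],[0,0,0]],[[0,0,0.5],[0,0,0]],[[0,0,0.4],[0,0,0]],[[0,0,0.3],[0,0,0]],[[0,0,0],[0,0,0]]]'
python3 - <<'E'
from h import *
o=monitor.get_obs();R=Rn.from_rotvec(o["orientation"]).as_matrix();q=R.T@(o["tcp_pos"]-np.array([.586,.155,.2]));print((q*1000).round(1),R.T@o["contact_force"])
E
```

```text
clock: 9.1
tcp_pos: [0.5786, 0.156, 0.2156]
orientation: [-3.028, -0.027, -0.815]
contact_force: [-0.9, 0.1, 7.0]
grip_width: -0.0
gripper_force: 2.8
clock: 9.6
tcp_pos: [0.587, 0.156, 0.2007]
orientation: [-3.029, -0.027, -0.814]
contact_force: [0.2, -0.0, 2.9]
grip_width: -0.0001
gripper_force: 1.2
[ 1.2 -1.  -0.1] [ 1.6228371   0.03025198 -2.46286021]
```

```bash
python3 -m crank '[[[0,0,0.2],[0,0,0]],[[0,0,0],[0,0,0]],[[0,0,-2],[0,0,0]],[[0,0,-4],[0,0,0]],[[0,0,-4],[0,0,0]]]'
python3 -m crank '[[[0,0,0],[0,-0.15,0]],[[0,0,0],[0,-0.15,0]],[[0,0,0],[0,-0.15,0]],[[0,0,0],[0,-0.0736,0]],[[-0.5,2,0],[0,0,0.02]]]' 4.5 40
python3 -m crank '[[[-0.5,4.5,0],[0,0,0]],[[-0.6,4.5,0],[0,0,0]],[[-0.6,4.5,0],[0,0,0]],[[-0.6,4.5,0],[0,0,0]],[[-0.6,4.5,0],[0,0,0]]]'
python3 -m crank '[[[-0.5,3.9,0],[0,0,0]],[[0,0,2],[0,0,0]],[[0,0,0],[0,0,0]],[[0,0,0],[0,0,0]],[[0,0,0],[0,0,0]]]'
python3 - <<'E'
from h import *
o=monitor.get_obs();p,d=optics.grab_frame("wrist");C=cam("wrist",o);print(o["tcp_pos"],Rn.from_rotvec(o["orientation"]).as_matrix().round(3),o["clock"])
e=proj(C,(.503,-.1343,.078));print(e);u,v=e.astype(int)
c,s,m=blob(p,(120,100,50),(150,255,255),(u-25,v-25,u+25,v+25))
(u,v),rad=cv2.minEnclosingCircle(np.argwhere(m)[:,::-1].astype(np.float32));print(u,v,rad,s,onz(C,u,v,.078))
E
```

```text
clock: 10.1
tcp_pos: [0.5352, 0.1542, 0.2839]
orientation: [-3.033, -0.027, -0.806]
contact_force: [0.9, 0.4, 0.5]
grip_width: -0.0001
gripper_force: 0.0
clock: 10.6
tcp_pos: [0.5334, 0.1365, 0.2835]
orientation: [-3.14, 0.001, 0.006]
contact_force: [-0.7, 0.2, -0.8]
grip_width: 0.0448
gripper_force: 0.0
clock: 11.1
tcp_pos: [0.5007, -0.0925, 0.2843]
orientation: [3.141, -0.005, -0.001]
contact_force: [0.2, -0.4, -0.3]
grip_width: 0.0448
gripper_force: 0.0
clock: 11.6
tcp_pos: [0.4979, -0.1282, 0.2655]
orientation: [-3.141, 0.001, -0.001]
contact_force: [0.3, -0.4, -0.5]
grip_width: 0.0449
gripper_force: 0.0
[ 0.49789682 -0.12820482  0.26545121] [[ 1.    -0.     0.001]
 [-0.    -1.     0.   ]
 [ 0.001 -0.    -1.   ]] 11.6
[325.51376078 177.116807  ]
326.0 176.3333282470703 7.310675621032715 [320 170  13  14 127] [ 0.50385941 -0.13482222  0.078     ]
```

```bash
python3 -m crank '[[[0.55,0.65,4],[0,0,0]],[[0,0,4.5],[0,0,0]],[[0,0,4.5],[0,0,0]],[[0,0,4.5],[0,0,0]],[[0,0,2.5],[0,0,0]]]'
python3 -m crank '[[[0,0,0.9],[0,0,0]],[[0,0,0],[0,0,0]],[[0,0,0],[0,0,0]]]'
python3 -m crank '[[[0,0,0],[0,0,0]],[[0,0,0],[0,0,0]],[[0,0,0],[0,0,0]],[[0,0,0],[0,0,0]]]' 1 30
python3 -m crank '[[[0,0,-3],[0,0,0]],[[0,0,-4.5],[0,0,0]],[[0,0,-4.5],[0,0,0]],[[0,0,-4.5],[0,0,0]],[[0,0,-4.5],[0,0,0]]]'
```

```text
clock: 12.15
tcp_pos: [0.502, -0.1346, 0.0623]
orientation: [-3.141, 0.001, 0.005]
contact_force: [0.5, 0.4, -0.7]
grip_width: 0.045
gripper_force: 0.0
clock: 12.45
tcp_pos: [0.5046, -0.1357, 0.0573]
orientation: [3.141, -0.003, 0.004]
contact_force: [-0.1, -1.2, 0.2]
grip_width: 0.0451
gripper_force: 0.0
clock: 12.85
tcp_pos: [0.5046, -0.136, 0.0573]
orientation: [3.141, -0.004, 0.005]
contact_force: [-1.2, 0.9, 6.4]
grip_width: 0.016
gripper_force: 29.2
clock: 13.35
tcp_pos: [0.5028, -0.1358, 0.2683]
orientation: [3.141, -0.004, 0.001]
contact_force: [1.6, 0.3, -0.7]
grip_width: 0.0159
gripper_force: 29.3
```

```bash
python3 -m crank '[[[0,0,-2.5],[0,0,-0.02]],[[0.4,-3,0],[0,0,0]],[[0.5,-4.5,0],[0,0,0]],[[0.5,-4.5,0],[0,0,0]],[[0.5,-4.5,0],[0,0,0]]]'
python3 -m crank '[[[0.5,-4.5,0],[0,0,0]],[[0.5,-4.5,0],[0,0,0]],[[0.5,-3.4,0],[0,0,0]],[[0.1,0,0],[0,0.15,0]],[[0,0,0],[0,0.15,0]]]'
python3 -m crank '[[[0,0,0],[0,0.15,0]],[[0,0,0],[0,0.0736,0]],[[0,0,0],[0,0,0]],[[0,0,0],[0,0,0]],[[0,0,0],[0,0,0]]]'
python3 - <<'E'
from h import *
o=monitor.get_obs();R=Rn.from_rotvec(o["orientation"]).as_matrix();q=R.T@(o["tcp_pos"]-np.array([.586,.155,.2]));print((q*1000).round(1),R.round(3),o["clock"])
p,d=optics.grab_frame("wrist");cv2.imwrite("pics/w5.png",cv2.resize(p[150:320,220:420,::-1],None,fx=4,fy=3.5,interpolation=cv2.INTER_CUBIC)[:600])
E
```

```text
clock: 13.85
tcp_pos: [0.5191, 0.0309, 0.2915]
orientation: [3.141, 0.027, 0.002]
contact_force: [0.7, 0.8, -1.2]
grip_width: 0.0154
gripper_force: 29.3
clock: 14.35
tcp_pos: [0.5341, 0.1558, 0.291]
orientation: [-3.1, -0.031, -0.477]
contact_force: [0.3, -1.3, -0.6]
grip_width: 0.016
gripper_force: 29.4
clock: 14.85
tcp_pos: [0.5343, 0.1538, 0.2917]
orientation: [-3.03, -0.025, -0.812]
contact_force: [-0.1, -0.3, -0.0]
grip_width: 0.016
gripper_force: 29.4
[   1.1    0.2 -105.3] [[ 0.866  0.017  0.5  ]
 [ 0.014 -1.     0.009]
 [ 0.5   -0.001 -0.866]] 14.85
```

View pics/w5.png

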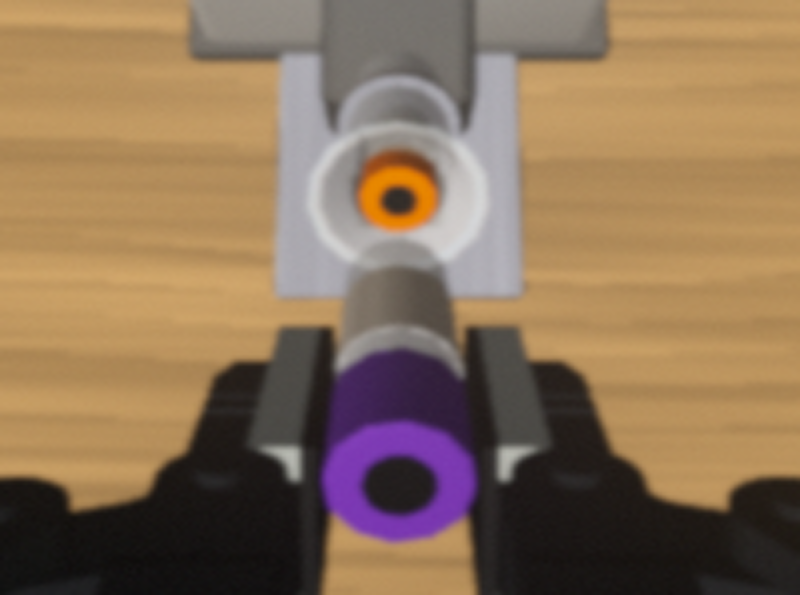

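The orange cap is flush and centred in the funnel, and the purple vial hangs straight above it in line with the tube. I feed it in and push.

```bash
python3 -m crank '[[[-0.15,0,2],[0,0,0]],[[0,0,2],[0,0,0]],[[0,0,1],[0,0,0]],[[0,0,0.5],[0,0,0]],[[0,0,0.4],[0,0,0]]]'
python3 -m crank '[[[0,0,0.4],[0,0,0]],[[0,0,0.4],[0,0,0]],[[0,0,0.4],[0,0,0]],[[0,0,0.4],[0,0,0]],[[0,0,0.4],[0,0,0]]]'
python3 -m crank '[[[0,0,0.4],[0,0,0]],[[0,0,0.4],[0,0,0]],[[0,0,0.4],[0,0,0]],[[0,0,0.4],[0,0,0]],[[0,0,0.3],[0,0,0]]]'
python3 - <<'E'
from h import *
o=monitor.get_obs();R=Rn.from_rotvec(o["orientation"]).as_matrix();q=R.T@(o["tcp_pos"]-np.array([.586,.155,.2]));print((q*1000).round(1),R.T@o["contact_force"])
p,d=optics.grab_frame("wrist");cv2.imwrite("pics/w6.png",cv2.resize(p[150:320,220:420,::-1],None,fx=3,fy=3,interpolation=cv2.INTER_CUBIC))
E
```

```text
clock: 15.4
tcp_pos: [0.5618, 0.1543, 0.239]
orientation: [-3.03, -0.026, -0.812]
contact_force: [0.5, -0.2, 0.0]
grip_width: 0.0161
gripper_force: 29.4
clock: 15.9
tcp_pos: [0.5716, 0.1546, 0.2218]
orientation: [-3.03, -0.027, -0.813]
contact_force: [-1.1, 1.3, 2.8]
grip_width: 0.0158
gripper_force: 29.6
clock: 16.4
tcp_pos: [0.581, 0.1547, 0.205]
orientation: [-3.03, -0.027, -0.812]
contact_force: [-1.8, -0.4, 4.0]
grip_width: 0.0161
gripper_force: 29.7
[-1.8  0.2 -6.8] [ 0.38877559  0.40039603 -4.38487319]
```

View pics/w6.png

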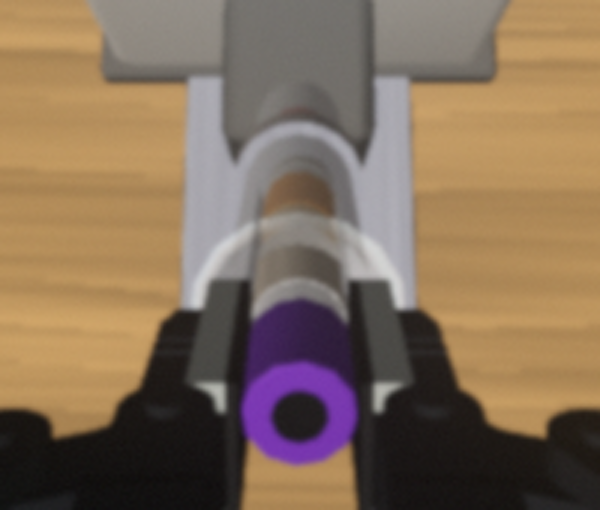

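The purple vial is in the tube and the orange cap shows below it inside the tube. I release, close the fingers and press the cap home.

```bash
python3 -m crank '[[[0,0,0],[0,0,0]],[[0,0,0],[0,0,0]],[[0,0,0],[0,0,0]]]' 3.5
python3 -m crank '[[[0,0,-2.5],[0,0,0]],[[0.15,0,-3],[0,0,0]],[[0,0,0],[0,0,0]],[[0,0,0],[0,0,0]]]'
python3 -m crank '[[[0,0,0],[0,0,0]],[[0,0,0],[0,0,0]],[[0,0,0],[0,0,0]]]' 0 60
python3 -m crank '[[[0,0,1.5],[0,0,0]],[[0,0,0.6],[0,0,0]],[[0,0,0.5],[0,0,0]],[[0,0,0.5],[0,0,0]],[[0,0,0.5],[0,0,0]]]'
python3 -m crank '[[[0,0,0.4],[0,0,0]],[[0,0,0.4],[0,0,0]],[[0,0,0.3],[0,0,0]],[[0,0,0],[0,0,0]],[[0,0,0],[0,0,0]]]'
python3 - <<'E'
from h import *
o=monitor.get_obs();R=Rn.from_rotvec(o["orientation"]).as_matrix();q=R.T@(o["tcp_pos"]-np.array([.586,.155,.2]));print((q*1000).round(1),R.T@o["contact_force"])
E
```

```text
clock: 16.75
tcp_pos: [0.5806, 0.1545, 0.205]
orientation: [-3.03, -0.027, -0.811]
contact_force: [-0.4, 0.2, -0.3]
grip_width: 0.0346
gripper_force: 0.0
clock: 17.15
tcp_pos: [0.5548, 0.1541, 0.2542]
orientation: [-3.029, -0.026, -0.814]
contact_force: [-0.1, 0.3, -0.1]
grip_width: 0.0352
gripper_force: 0.0
clock: 17.45
tcp_pos: [0.5545, 0.154, 0.2527]
orientation: [-3.031, -0.027, -0.81]
contact_force: [-0.4, 0.2, 0.2]
grip_width: -0.0003
gripper_force: 0.0
clock: 17.95
tcp_pos: [0.5732, 0.1549, 0.2229]
orientation: [-3.029, -0.027, -0.814]
contact_force: [-1.7, 0.2, 4.5]
grip_width: 0.0002
gripper_force: 2.5
clock: 18.45
tcp_pos: [0.5793, 0.1551, 0.2141]
orientation: [-3.028, -0.027, -0.815]
contact_force: [1.1, -0.6, 4.8]
grip_width: -0.0002
gripper_force: 2.0
[  1.3  -0.2 -15.6] [ 3.39835566  0.60956476 -3.58563898]
```

Contact, about 5 mm to go; I press in small steps until the force rises.

```bash
python3 -m crank '[[[0,0,0.2],[0,0,0]],[[0,0,0.2],[0,0,0]],[[0,0,0],[0,0,0]]]'
python3 -m crank '[[[0,0,0.2],[0,0,0]],[[0,0,0],[0,0,0]],[[0,0,0],[0,0,0]]]'
```

```text
clock: 18.75
tcp_pos: [0.5812, 0.1549, 0.2105]
orientation: [-3.028, -0.027, -0.815]
contact_force: [0.2, 0.2, 4.0]
grip_width: 0.0003
gripper_force: 2.0
clock: 19.05
tcp_pos: [0.5822, 0.1557, 0.21]
orientation: [-3.027, -0.028, -0.817]
contact_force: [-7.3, -1.0, 15.1]
grip_width: 0.0002
gripper_force: 8.3
```

```bash
python3 -m crank '[[[0,0,0.2],[0,0,0]],[[0,0,0],[0,0,0]],[[0,0,0],[0,0,0]]]'
```

```text
clock: 19.35
tcp_pos: [0.5836, 0.1562, 0.2101]
orientation: [-3.026, -0.028, -0.821]
contact_force: [-16.5, -1.9, 28.8]
grip_width: -0.0
gripper_force: 16.5
```

The force rose to 33 N with the cap top about 10 mm out of the rim, so this is the end stop. I retract and check.

```bash
python3 -m crank '[[[0,0,-1],[0,0,0]],[[0,0,-3],[0,0,0]],[[0,0,-4],[0,0,0]],[[0,0,-4],[0,0,0]],[[0,0,0],[0,0,0]]]'
python3 -m crank '[[[0,0,0],[0,0,0]],[[0,0,0],[0,0,0]],[[0,0,0],[0,0,0]]]'
python3 - <<'E'
from h import *
o=monitor.get_obs();p,d=optics.grab_frame("wrist");C=cam("wrist",o);ax=Rn.from_rotvec(o["orientation"]).as_matrix()[:,2]
c,s,m=blob(p,(120,100,50),(150,255,255),(280,170,360,260));print(c,s)
rim=np.array([.586,.155,.2]);print([proj(C,rim-k*ax).round(1) for k in(0,.01,.02)],np.median(d[m]),[(C[3].T@(rim-k*ax-C[4]))[2].round(4) for k in(0,.01,.02)])
cv2.imwrite("pics/w7.png",cv2.resize(p[120:300,220:420,::-1],None,fx=3,fy=3,interpolation=cv2.INTER_CUBIC))
E
```

```text
clock: 19.85
tcp_pos: [0.5222, 0.1549, 0.3147]
orientation: [-3.025, -0.028, -0.822]
contact_force: [0.7, -0.2, 0.5]
grip_width: -0.0
gripper_force: 0.0
clock: 20.15
tcp_pos: [0.5218, 0.1531, 0.3081]
orientation: [-3.032, -0.027, -0.808]
contact_force: [0.2, -0.2, -1.2]
grip_width: 0.0001
gripper_force: 0.0
[317.5112782  198.87218045] [309 188  18  22 266]
[array([318.8, 193.8]), array([318.8, 196.6]), array([318.8, 199.6])] 0.26722226 [np.float64(0.277), np.float64(0.2674), np.float64(0.2578)]
```

View pics/w7.png

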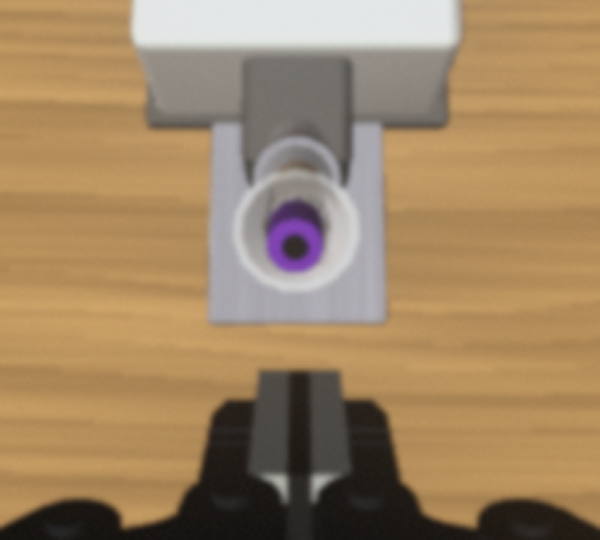

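The purple cap is centred in the rim. Its depth of 0.267 m matches a cap top 10 mm out of the rim, and the robot is clear.

```bash
python3 -c "
from bench import r
print(r.hand_in())"
```

```text
the job is handed in; nothing more can be done
None
```

I fed the orange vial and then the purple one into the tube, pressed the stack to the end stop with the purple cap about 10 mm out, and handed the job in at about 20 s; no verdict came back, and I did not re-check the blue vial, pot or marker.

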